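# Clear the heating selector's gate and shift it

### The job

A broken piece of tile lies on the heating selector's plate, over the slot you need: first, with the lever still where it is, push the piece off the plate's right-hand edge so that it drops into the blue tray. Then shift the red-knobbed lever through its H-shaped gate: from the rear end of the left slot to the neutral cross slot, straight across to the right, and forward, fully home in the right front slot by the green mark, without running it into the left front slot. Leave the piece in the tray and the other loose things where they lie.

Things in the scene. Friction and masses are not known exactly. Their poses are not given: they have to be found in the camera images.
- selector: Grey heating selector fixed to the ledge, 180 (x) x 160 (y) x 100 high, turned up to 0.3 rad. Origin: centre of its underside. Its +x is forward (away from the robot), +y left, z up. White marks at three leg ends of the H gate, a green one at x = +79, y = -26, before the right front leg. Pipe stubs stick out 40 beyond its +x side, below 70 high.
- cross (a joint): Sideways lean of the lever (rad) about the selector's x axis: 0 upright, positive leans right (-y). Hard stops at -0.33 (centre of the left leg) and +0.33 (centre of the right leg). Pivot 20 above the ledge, at the selector's centre (x = y = 0).
- fore (a joint): Fore-and-aft lean (rad) about the leaning lever's own y axis, same pivot: 0 neutral, positive forward (+x). Hard stops at -0.40 and +0.40. The stem, 12 thick, strikes the slot edges: it crosses only near 0 (within about 0.07). Dry friction holds it where it is left; pushing it at the knob takes 2 to 3 N.
- knob (a point): Centre of the lever's round red knob, 36 in diameter, 165 from the pivot along the stem: in the selector's frame it is at x = 165 sin(fore), y = -165 cos(fore) sin(cross), z = 20 + 165 cos(fore) cos(cross). It can be pushed from any side.
- plate (a point): Centre of the top face of the selector's dark steel top plate (180 x 160, 6 thick), 100 above the ledge; axes as the selector. A through H slot: two legs 20 wide centred at y = +26 (left) and -26 (right), each from x = -42 to +42, joined by the neutral cross slot, 24 wide, centred at x = 0.
- offcut: Loose cream tile offcut, 45 (x) x 40 (y) x 10 thick, about 40 g. Origin: centre of its underside. It lies flat on the selector's plate over the right front leg.
- tray: Fixed blue open tray on the ledge, against the selector's right-hand (-y) side and turned like it, 160 (x) x 140 (y) x 45 high, walls and floor 4 thick. Origin: centre of its underside. The gap to the selector is 1 to 6.
- spanner: Chrome adjustable spanner lying flat, about 215 long, to the right. Leave alone.
- fuse_cover: Black plastic fuse box cover, 110 x 170 x 34 high, to the left. Leave alone.
- screwdriver: Blue-handled screwdriver lying flat, near left. Leave alone.
- key_ring: Steel ring 48 across with brass bleed keys, flat on the ledge, near right. Leave alone.
- paste_jar: Jar of jointing paste, 64 in diameter, 75 high, far left. Leave alone.
- tape_reel: Small white tape reel, 52 in diameter, 19 high, near right. Leave alone.

How it is judged:
By the outcome, as a careful person would: the job done as asked, in the order asked, and still so for the second after the job is handed in, with the robot touching nothing.
It also fails if it takes over 58 s, if anything falls off the work surface, if the arm or the gripper's body presses on something with over 40 N, if the wrist force passes 120 N, or if a joint passes its speed limit or range.

### The arm

A 6-joint arm with a two-finger parallel gripper is mounted at the origin on the work surface. World frame = base frame: x ahead of the robot, y to its left, z up, the work surface at z = 0. Lengths are in m, angles in rad, forces in N, time in s.
With the tool pointing down it reaches from about 0.425 to 0.95 m from the base axis. Payload 3.5 kg.
Tool frame: the origin (TCP) lies midway between the tips of the shut fingers; the grasp point (between the pads) lies 19 mm behind it; z points along the fingers, y is the line along which they close (so a half turn about z gives the same grasp; the last joint's range is limited). The gripper opens to 85 mm and grips with 20 to 120 N. Pads are 22 mm wide; open, the fingers measure 114 mm over their backs; the gripper's body (76 mm by 85 mm) begins 54 mm behind the grasp point. The pads swing forward as they close: fully open they stand 13 mm farther back than shut.
Start: joints at [1.067, 0.286, 1.577, -0, 1.279, -0.15], TCP at [0.234, 0.633, 0.231] pointing down, gripper open.
Joint ranges: [-2.77, 2.77], [-0.9, 2.22], [0.21, 2.48], [-1.53, 4.67], [0.24, 2.81], [-2.84, 2.84]. Speed limits (rad/s): [2.79, 2.79, 3.14, 3.14, 3.14, 3.14].

### API

Orientations are given as a unit quaternion [x, y, z, w].
In Python, from plant import ctrl gives the robot as it stands.
- The arm moves only by the tool send_rows, never from a script. Its argument "series" is a list that holds one entry, the list of rows, each a list of 7 numbers: the shift along the tool's x, y, z in cm, then the turn, a rotation vector about the tool's x, y, z in rad, then the opening, from -1 (shut) to 1 (fully open). In form: [[[x, y, z, rx, ry, rz, jaw], ...]]. A call has 1 to 10 rows; each row shifts and turns the commanded pose from where the row before left it, along the tool's axes as they then stand; what a row does not reach is not made up. A row lasts 1/8 s, in which the tool goes at most 62.5 mm and 10.7 degrees, less where a joint would pass 70% of its speed; a pose out of reach is approached as far as the arm can. A call is refused whole if a number of a shift passes 6.25 or a number of a turn 0.188, either way. A call with a gripper value outside its range is refused whole. The fingers move at their own pace and stop on an object; "force" is the grip in N (left out, the last holds). Time passes only in rows, so rows that do not move let the fingers close. It gives the time, the measured TCP pose, the force, the opening and the grip force at its end, in the units of the state.
- ctrl.get_state(): the state, without advancing time (a new reading comes with each control period).
- ctrl.read_camera(name): name is "scene" or "top" or "wrist"; returns a dict with "img" (400x640x3 uint8, red, green, blue), "fx", "fy", "cx", "cy" (pixels), "k1" (the pictures are not rectified: a ray, as slopes to the right and down, at radius r is drawn at 1 + k1 r^2 times it, then the intrinsics apply), "R" (3x3) and "t" (3): a world point X has camera coordinates R X + t; the wrist camera has in their place "hand_eye" (4x4, takes a point from camera to tool coordinates, whose origin is the TCP and whose axes are the flange's). Camera axes: x right, y down, z forward; pixel columns grow to the right and rows downward; lengths in m; the calibration is good to about 2 mm. A picture is of the moment at which its call begins: read the wrist's pose just before it. There is no depth.
- ctrl.sign_off(): hands the job in; it is judged then, once.
The state is a dict: "time": time; "qpos": joint angles; "dq": joint speeds; "joint_efforts": joint torques, N m; "eef_pos": TCP position; "tcp_rot": TCP orientation; "contact_force": force on the tool from outside, world axes, zero at the start; "wrist_torque": the same for the moment, N m; "opening": opening from 0.0 (shut) to 1.0 (fully open); "finger_force": force on a finger pad.
Only numpy, scipy, OpenCV 4.12 (cv2) and the standard library are available. Lean on these libraries where they do the work, as an engineer would, in place of code of your own. Each camera call takes 0.05 s, during which the arm holds its last target. There are 200 camera calls.

## Working session

There is one attempt and no reset: what is moved stays moved. The work goes in short steps, Python scripts to look and compute and a tool call to move; the robot and the scene stay as the last step left them, time stands still between calls to the robot, and variables do not carry over. Pictures are saved under pics/ and viewed, at most 10 in all, crops included, and the job is handed in when it is done.

Besides the shell and the picture viewer there is one more tool, called after "Emit:" as name([rows], argument=value, ...), one row to a line, values as JSON. send_rows: Moves the arm, as the interface text tells. Its arguments: {"type":"object","properties":{"series":{"type":"array"},"force":{"type":"number"}},"required":["series"]}

```bash
mkdir -p pics
python3 - <<'E'
from plant import ctrl
import cv2,numpy as np
s=ctrl.get_state();print({k:np.round(v,3).tolist() for k,v in s.items()})
for n in("scene","top"):
    c=ctrl.read_camera(n);cv2.imwrite(f"pics/{n}0.png",c["img"][:,:,::-1]);print(n,{k:np.round(c[k],4).tolist() for k in c if k!="img"})
E
```

```text
{'time': 0.0, 'qpos': [1.067, 0.287, 1.578, -0.0, 1.279, -0.15], 'dq': [-0.001, -0.002, 0.001, 0.002, 0.002, -0.001], 'joint_efforts': [0.001, -40.598, -29.262, -0.0, 0.006, -0.0], 'eef_pos': [0.234, 0.633, 0.23], 'tcp_rot': [0.176, 0.984, -0.001, -0.0], 'contact_force': [0.358, 0.029, -0.077], 'wrist_torque': [0.007, 0.034, -0.007], 'finger_force': 0.0, 'opening': 0.999}
scene {'fx': 381.9825, 'fy': 381.9825, 'cx': 315.9724, 'cy': 199.9822, 'k1': -0.0397, 'R': [[-0.2574, 0.9663, 0.003], [0.5699, 0.1543, -0.8071], [-0.7804, -0.206, -0.5904]], 't': [0.111, -0.1586, 1.6446]}
top {'fx': 502.5279, 'fy': 502.5279, 'cx': 314.3999, 'cy': 197.5834, 'k1': 0.0251, 'R': [[-0.0135, -0.9998, -0.0111], [-0.9958, 0.0144, -0.0906], [0.0907, 0.0098, -0.9958]], 't': [0.0152, 0.4883, 1.3796]}
```

View pics/scene0.png

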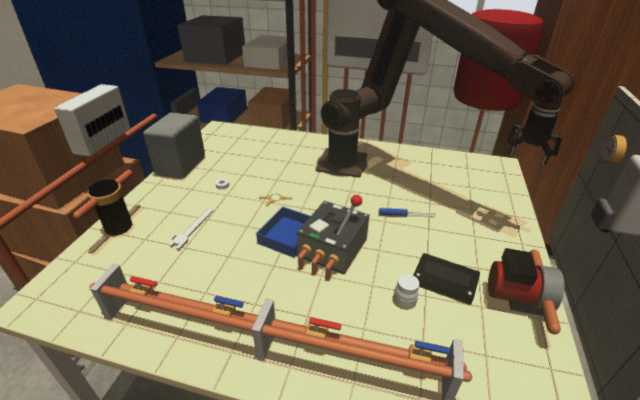

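View pics/top0.png

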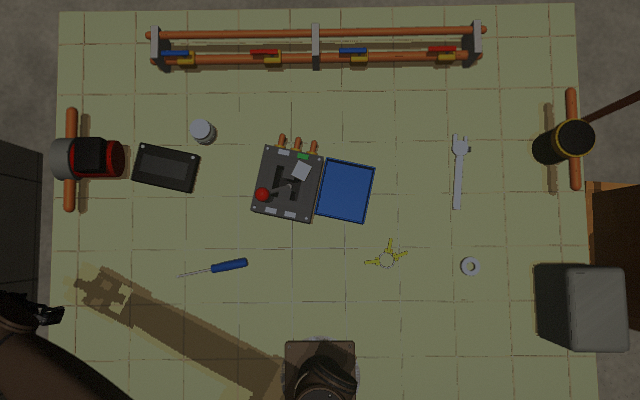

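The scene view shows the selector with the red knob at (357,200). In the top view the knob is at (262,194), the cream offcut at about (302,170), the blue tray at (346,190), and the plate spans roughly (253–323, 144–222). Next I'll measure these and make an enlarged crop.

```bash
cat > h.py <<'E'
from plant import ctrl
import cv2,numpy as np
from scipy.spatial.transform import Rotation as Ro
def cam(n):
    s=ctrl.get_state() if n=="wrist" else None
    c=ctrl.read_camera(n)
    if n=="wrist":
        T=np.eye(4);T[:3,:3]=Ro.from_quat(s["tcp_rot"]).as_matrix();T[:3,3]=s["eef_pos"]
        W=T@np.array(c["hand_eye"]);c["R"]=W[:3,:3].T;c["t"]=-W[:3,:3].T@W[:3,3]
    c["R"]=np.array(c["R"]);c["t"]=np.array(c["t"]);return c
def ray(c,p):
    d=(np.array(p,float)-[c["cx"],c["cy"]])/[c["fx"],c["fy"]];u=d.copy()
    for _ in range(8):u=d/(1+c["k1"]*(u@u))
    v=c["R"].T@np.r_[u,1];return -c["R"].T@c["t"],v/np.linalg.norm(v)
def onz(c,p,z):
    o,v=ray(c,p);return o+v*(z-o[2])/v[2]
def tri(c1,p1,c2,p2):
    o,a=ray(c1,p1);q,b=ray(c2,p2)
    k=np.linalg.lstsq(np.c_[a,-b],q-o,rcond=None)[0];A=o+a*k[0];B=q+b*k[1];return (A+B)/2,np.linalg.norm(A-B)
def proj(c,X):
    x=c["R"]@np.array(X)+c["t"];u=x[:2]/x[2];u=u*(1+c["k1"]*(u@u));return u*[c["fx"],c["fy"]]+[c["cx"],c["cy"]]
def blobs(c,lo,hi,box):
    x0,y0,x1,y1=box;h=cv2.cvtColor(c["img"],cv2.COLOR_RGB2HSV);m=cv2.inRange(h,lo,hi)
    k=np.zeros_like(m);k[y0:y1,x0:x1]=m[y0:y1,x0:x1]
    cs=cv2.findContours(k,cv2.RETR_EXTERNAL,cv2.CHAIN_APPROX_NONE)[0]
    return sorted(cs,key=cv2.contourArea,reverse=True)
E
python3 - <<'E'
from h import *
t=cam("top");s=cam("scene")
def cen(b):
    m=cv2.moments(b);return np.array([m["m10"],m["m01"]])/m["m00"]
def red(c,box):
    return max(blobs(c,(0,150,90),(6,255,255),box)+blobs(c,(174,150,90),(180,255,255),box),key=cv2.contourArea)
k1=cen(red(t,(245,180,285,215)));k2=cen(red(s,(340,185,375,215)));print("knob",k1,k2,tri(t,k1,s,k2))
b=blobs(t,(100,120,60),(125,255,255),(310,150,390,230))[0];r=cv2.boxPoints(cv2.minAreaRect(b));print("tray");
print(np.round([onz(t,p,.045) for p in r],4).tolist())
# plate outline: dark low-saturation
b=blobs(t,(0,0,0),(180,110,105),(240,135,330,230))[0];r=cv2.minAreaRect(b);print("plate",r);print(np.round([onz(t,p,.1) for p in cv2.boxPoints(r)],4).tolist())
for c,n,bx in((t,"t",(230,125,390,235)),(s,"s",(240,180,400,280))):
    cr=c["img"][bx[1]:bx[3],bx[0]:bx[2],::-1];cv2.imwrite(f"pics/c{n}.png",cv2.resize(cr,None,fx=5,fy=5,interpolation=cv2.INTER_CUBIC))
E
python3 -c "
import cv2,numpy as np
a=cv2.imread('pics/ct.png');b=cv2.imread('pics/cs.png');o=np.vstack([a,b]);print(o.shape);cv2.imwrite('pics/both.png',cv2.resize(o,(460,int(o.shape[0]*460/o.shape[1]))))"
```

```text
knob [261.15397631 193.74957699] [356.04691358 199.67160494] (array([0.48633356, 0.13831777, 0.17444719]), np.float64(0.0020369863651386474))
tray
[[0.4451, 0.0106, 0.045], [0.5999, -0.0247, 0.045], [0.5682, -0.1608, 0.045], [0.4141, -0.1242, 0.045]]
plate ((287.4036560058594, 183.50950622558594), (77.15716552734375, 79.29507446289062), 24.102235794067383)
[[0.4676, 0.2144, 0.1], [0.66, 0.128, 0.1], [0.5723, -0.0582, 0.1], [0.3822, 0.0298, 0.1]]
(1050, 800, 3)
```

View pics/ct.png

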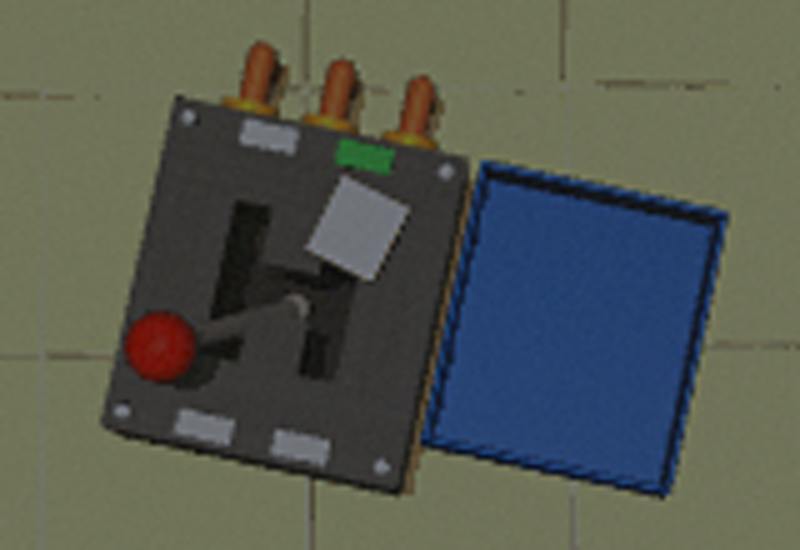

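View pics/cs.png

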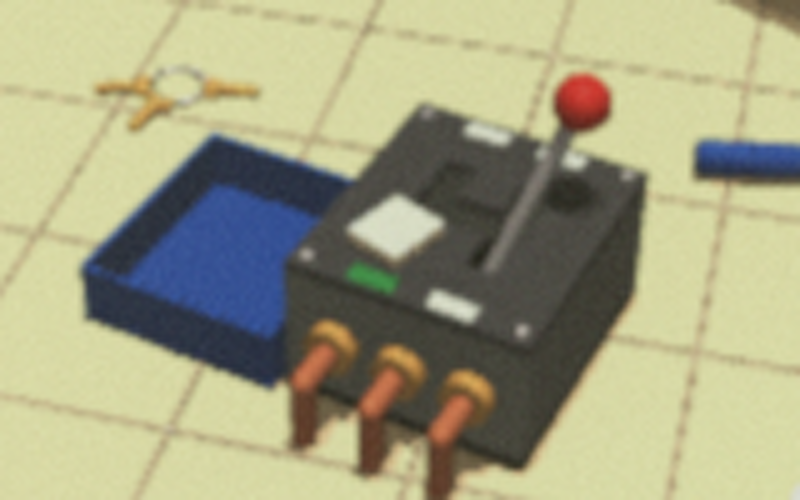

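The crops show the plate corners clearly: top-crop (176,97), (468,157), (403,494), (103,427). The offcut is at (345,175), (411,209), (372,281), (306,247), about 20° turned relative to the plate. The lever is in the left rear.

Run:
```python
from h import *
t=cam("top");s=cam("scene")
T=lambda p:np.array(p)/5-.4+[230,125]
S=lambda p:np.array(p)/5-.4+[240,180]
P=[]
for n,a,b in(("FL",(176,97),(530,348)),("FR",(468,157),(288,262)),("BR",(403,494),(425,105)),("BL",(103,427),(645,178))):
    X,e=tri(t,T(a),s,S(b));P.append(onz(t,T(a),.1)); print(n,X.round(4),round(e,4),P[-1].round(4),onz(s,S(b),.1).round(4))
P=np.array(P);c=P.mean(0);f=(P[0]+P[1]-P[2]-P[3])[:2];l=(P[0]+P[3]-P[1]-P[2])[:2]
print("size",np.linalg.norm(f)/2,np.linalg.norm(l)/2,"yaw",np.arctan2(f[1],f[0]),np.arctan2(-l[0],l[1]),"c",c)
yaw=(np.arctan2(f[1],f[0])+np.arctan2(-l[0],l[1]))/2
R=np.array([[np.cos(yaw),-np.sin(yaw)],[np.sin(yaw),np.cos(yaw)]])
b=blobs(t,(0,0,120),(180,60,255),(285,155,320,185))
ob=b[0];print(cv2.contourArea(ob))
mt=cv2.moments(ob);oc=np.array([mt["m10"],mt["m01"]])/mt["m00"]
bs=blobs(s,(0,0,150),(180,90,255),(305,215,332,236));ms=cv2.moments(bs[0]);os=np.array([ms["m10"],ms["m01"]])/ms["m00"]
print("off",oc,os,tri(t,oc,s,os))
for p in((345,175),(411,209),(372,281),(306,247)):
    print("offcut sel",((onz(t,T(p),.11)[:2]-c[:2])@R).round(4))
for n,p,z in(("offc",oc,.11),("green",T((365,157)),.1)):print(n,((onz(t,p,z)[:2]-c[:2])@R).round(4))
k=np.array([.4863,.1383]);print("knob sel",(k-c[:2])@R,"expected",165*np.sin(-.4),165*np.cos(.4)*np.sin(.33),20+165*np.cos(.4)*np.cos(.33))
```

```text
FL [0.6263 0.1375 0.1013] 0.0002 [0.6265 0.1377 0.1   ] [0.6249 0.1372 0.1   ]
FR [ 0.5914 -0.0161  0.1009] 0.0022 [ 0.5919 -0.0172  0.1   ] [ 0.5902 -0.0154  0.1   ]
BR [0.4132 0.0219 0.0969] 0.0047 [0.4136 0.0196 0.1   ] [0.4168 0.0252 0.1   ]
BL [0.4514 0.1768 0.0968] 0.0013 [0.4511 0.177  0.1   ] [0.4557 0.1765 0.1   ]
size 0.1808880471380464 0.16027391984287728 yaw -0.21171688294088925 -0.22691204689971817 c [0.52077204 0.0792692  0.1       ]
201.0
off [301.02487562 170.30845771] [318.66529492 224.98491084] (array([0.55322271, 0.04112317, 0.10945196]), np.float64(0.0012717072930850655))
offcut sel [ 0.0661 -0.0175]
offcut sel [ 0.0555 -0.0552]
offcut sel [ 0.014 -0.043]
offcut sel [ 0.0246 -0.0054]
offc [ 0.0396 -0.0296]
green [ 0.0793 -0.0251]
knob sel [-0.0464891   0.05011707] expected -64.25402648092734 49.246459982458624 163.77484571434738
```

Plate corners and offcut triangulate at about 0.10 and 0.11 m, with sizes of 181 x 160. That gives the selector centre at (0.521, 0.079) and yaw of about -0.22. Next I move over the plate with the fingers shut and tool y along the selector's y.

Emit:
send_rows([
  [[0,0,0,0,0,-0.135,-1],[-3,-3.1,0,0,0,0,-1],[-4,-4.1,0,0,0,0,-1],[-4,-4.1,0,0,0,0,-1],[-4,-4.1,0,0,0,0,-1],[-4,-4.1,0,0,0,0,-1],[-4,-4.1,0,0,0,0,-1],[-4,-4.1,0,0,0,0,-1],[-4,-4.1,0,0,0,0,-1],[-4,-4.1,0,0,0,0,-1]],
])

```text
time: 1.55
eef_pos: [0.4983, 0.2051, 0.2317]
tcp_rot: [0.109, 0.994, 0.0, 0.0]
contact_force: [0.4, -0.2, 1.0]
opening: 0.001
finger_force: 0.0
```

```bash
cat >> h.py <<'E'
C=np.array([.5208,.0793]);YAW=-.22
RS=np.array([[np.cos(YAW),-np.sin(YAW)],[np.sin(YAW),np.cos(YAW)]])
def sel(X):return np.r_[(np.array(X)[:2]-C)@RS,X[2]].round(4)
def where():
    s=ctrl.get_state();M=Ro.from_quat(s["tcp_rot"]).as_matrix()
    y=M[:,1];print("t",s["time"].__round__(2),"sel",sel(s["eef_pos"]),"yang-want",round(np.arctan2(y[1],y[0])-np.pi/2-YAW,4),"z",M[:,2].round(3),"F",np.round(s["contact_force"],1),"op",round(s["opening"],3),round(s["finger_force"],1))
E
python3 -c "
from h import *
where()"
```

```text
t 1.55 sel [-0.0494  0.1179  0.2317] yang-want 0.0011 z [ 0.001  0.    -1.   ] F [ 0.4 -0.2  1. ] op 0.001 0.0
```

Emit:
send_rows([
  [[-3,-3.2,0,0,0,0,-1],[-3,-3.2,0,0,0,0,-1],[-2.5,-2.7,0,0,0,0,-1],[0,0,0,0,0,0,-1],[0,0,0,0,0,0,-1]],
])

```text
time: 2.17
eef_pos: [0.5605, 0.0998, 0.2312]
tcp_rot: [0.109, 0.994, 0.0, -0.0]
contact_force: [0.6, 0.6, 0.5]
opening: -0.0
finger_force: 0.0
```

```bash
python3 -c "
from h import *
where();c=cam('wrist');cv2.imwrite('pics/w1.png',c['img'][:,:,::-1])"
```

```text
t 2.17 sel [0.0342 0.0286 0.2312] yang-want 0.001 z [-0.001  0.    -1.   ] F [0.6 0.6 0.5] op -0.0 0.0
```

View pics/w1.png

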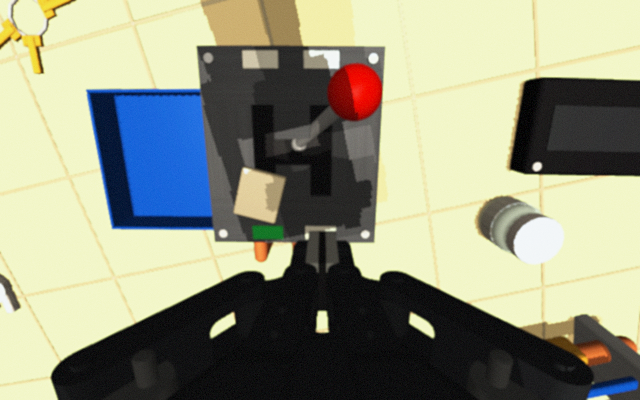

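The wrist view shows the offcut at about (260,195), the knob at (355,92), the plate corners at (197,47), (384,47), (375,241), (217,240), and the fingers at (322,240). I'll refine with these.

Run:
```python
from h import *
c=cam("wrist")
for n,p,z in(("BR",(197,47),.1),("BL",(384,47),.1),("FL",(375,241.5),.1),("FR",(216,241),.1),("o1",(244,168),.11),("o2",(285,178),.11),("o3",(271,223),.11),("o4",(234,208),.11),("green",(267,232),.1)):
    print(n,sel(onz(c,p,z)))
b=max(blobs(c,(0,150,60),(8,255,255),(310,50,400,130)),key=cv2.contourArea)
(k,r)=cv2.minEnclosingCircle(b);print("knob",k,r)
for z in(.165,.17,.174):print(sel(onz(c,k,z)))
t=cam("top");bt=max(blobs(t,(0,150,60),(6,255,255),(245,180,285,215)),key=cv2.contourArea);kt,rt=cv2.minEnclosingCircle(bt)
s=cam("scene");bs=max(blobs(s,(0,150,60),(6,255,255),(340,185,375,215)),key=cv2.contourArea);ks,rs=cv2.minEnclosingCircle(bs)
print(kt,rt,ks,rs)
for a,b_ in(((c,k),(s,ks)),((c,k),(t,kt)),((t,kt),(s,ks))):
    X,e=tri(*a,*b_);print(sel(X),e)
```

```text
BR [-0.0872 -0.0761  0.1   ]
BL [-0.0871  0.0819  0.1   ]
FL [0.0904 0.0829 0.1   ]
FR [ 0.0904 -0.0759  0.1   ]
o1 [ 0.0147 -0.0402  0.11  ]
o2 [ 0.0238 -0.0036  0.11  ]
o3 [ 0.0672 -0.0181  0.11  ]
o4 [ 0.0524 -0.052   0.11  ]
green [ 0.0805 -0.0243  0.1   ]
knob (353.1395263671875, 91.72093200683594) 29.102643966674805
[-0.0468  0.0504  0.165 ]
[-0.0465  0.0499  0.17  ]
[-0.0462  0.0495  0.174 ]Traceback (most recent call last):
  File "<stdin>", line 8, in <module>
ValueError: max() iterable argument is empty
```

Emit:
send_rows([
  [[-0.6,-0.3,2,0,0,0,-1],[0,0,3.5,0,0,0,-1],[0,0,3.5,0,0,0,-1],[0,0,2,0,0,0,-1],[0,0,1,0,0,0,-1],[0,0,0.4,0,0,0,-1],[0,0,0,0,0,0,-1]],
])

```text
time: 3.2
eef_pos: [0.5667, 0.0953, 0.1082]
tcp_rot: [0.109, 0.994, 0.0, 0.001]
contact_force: [0.4, 0.2, -0.6]
opening: -0.005
finger_force: 0.0
```

```bash
python3 -c "
from h import *
where();c=cam('wrist');a=c['img'];s=cam('scene')['img'][180:280,240:400];cv2.imwrite('pics/w2.png',np.hstack([cv2.resize(a[:,140:540],(400,400)),cv2.resize(s,(400,400*100//160)) if 0 else cv2.copyMakeBorder(cv2.resize(s,(400,250)),0,150,0,0,0)])[:,:,::-1])"
```

```text
t 3.2 sel [0.0413 0.0256 0.1082] yang-want 0.0013 z [ 0.002 -0.    -1.   ] F [ 0.4  0.2 -0.6] op -0.005 0.0
```

View pics/w2.png

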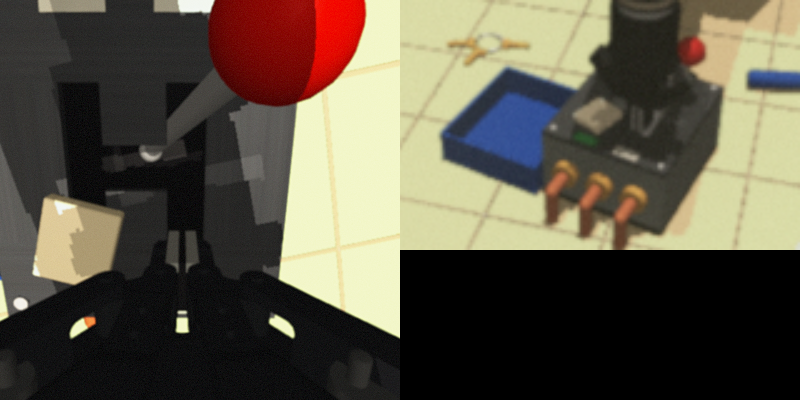

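The fingertips (crop at about (182,250)) are just above the plate, left of the offcut (80,240), and clear of the lever. I'll lower slightly and push right.

Emit:
send_rows([
  [[0,0,0.4,0,0,0,-1],[0,0,0,0,0,0,-1],[0,-0.6,0,0,0,0,-1],[0,-0.6,0,0,0,0,-1],[0,-0.6,0,0,0,0,-1],[0,-0.6,0,0,0,0,-1],[0,-0.6,0,0,0,0,-1],[0,-0.6,0,0,0,0,-1],[0,0,0,0,0,0,-1]],
])

```text
time: 4.42
eef_pos: [0.5582, 0.0595, 0.1035]
tcp_rot: [0.109, 0.994, -0.0, 0.0]
contact_force: [-0.5, 0.8, 1.1]
opening: 0.002
finger_force: 0.6
```

```bash
python3 -c "
from h import *
where();c=cam('wrist');a=c['img'];s=cam('scene')['img'][180:280,240:400];cv2.imwrite('pics/w3.png',np.hstack([a[:,100:500],cv2.copyMakeBorder(cv2.resize(s,(400,250)),0,150,0,0,0)])[:,:,::-1])"
```

```text
t 4.42 sel [ 0.0408 -0.0112  0.1035] yang-want 0.0009 z [ 0.    -0.001 -1.   ] F [-0.5  0.8  1.1] op 0.002 0.6
```

View pics/w3.png

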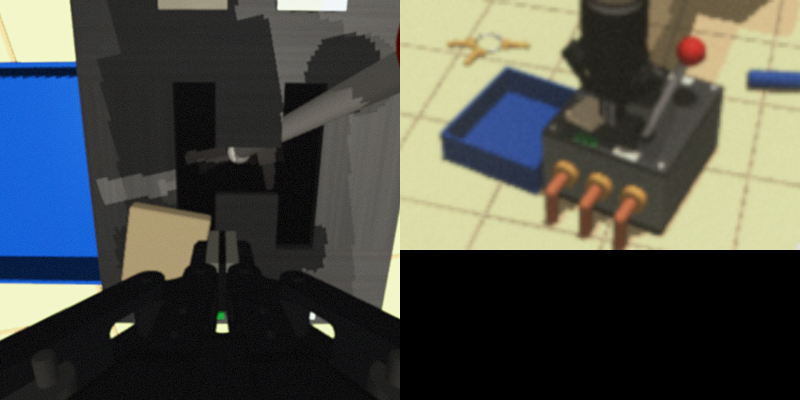

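The offcut is moving ahead of the finger and squaring up. I'll continue.

Emit:
send_rows([
  [[0,-0.6,0,0,0,0,-1],[0,-0.6,0,0,0,0,-1],[0,-0.6,0,0,0,0,-1],[0,-0.6,0,0,0,0,-1],[0,-0.6,0,0,0,0,-1],[0,-0.6,0,0,0,0,-1],[0,-0.6,0,0,0,0,-1],[0,-0.6,0,0,0,0,-1],[0,-0.6,0,0,0,0,-1],[0,-0.6,0,0,0,0,-1]],
])

```text
time: 5.78
eef_pos: [0.5454, 0.0013, 0.1037]
tcp_rot: [0.109, 0.994, 0.0, 0.0]
contact_force: [0.3, 0.1, 2.1]
opening: 0.003
finger_force: 0.8
```

Emit:
send_rows([
  [[0,-0.6,0,0,0,0,-1],[0,-0.6,0,0,0,0,-1],[0,-0.6,0,0,0,0,-1],[0,-0.4,0,0,0,0,-1],[0,0,0,0,0,0,-1],[0,0,0,0,0,0,-1]],
])

```text
time: 6.52
eef_pos: [0.5404, -0.0199, 0.1033]
tcp_rot: [0.109, 0.994, -0.0, -0.0]
contact_force: [0.4, 0.3, -0.7]
opening: -0.003
finger_force: 0.0
```

```bash
python3 -c "
from h import *
where();c=cam('wrist');a=c['img'];s=cam('scene')['img'][180:280,240:400];cv2.imwrite('pics/w4.png',np.hstack([a[:,50:450],cv2.copyMakeBorder(cv2.resize(s,(400,250)),0,150,0,0,0)])[:,:,::-1])"
```

```text
t 6.53 sel [ 0.0408 -0.0925  0.1033] yang-want 0.0013 z [-0. -0. -1.] F [ 0.4  0.3 -0.7] op -0.003 0.0
```

View pics/w4.png

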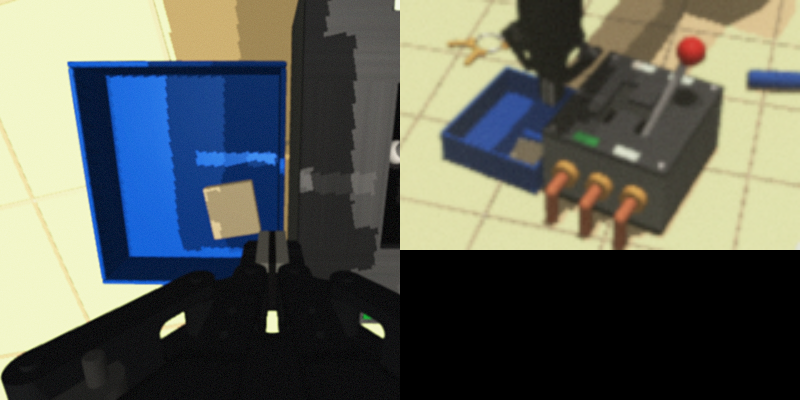

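The offcut lies flat in the tray at crop (232,210), and the plate is clear. Next I lift and go over the knob, opening the fingers.

Emit:
send_rows([
  [[0,0,-5,0,0,0,-1],[0,0,-5,0,0,0,-1],[0,0,-4.7,0,0,0,0.5],[3,4.7,0,0,0,0,0.5],[3,4.7,0,0,0,0,0.5],[2.7,4.85,0,0,0,0,0.5],[0,0,0,0,0,0,0.5],[0,0,0,0,0,0,0.5]],
])

```text
time: 7.62
eef_pos: [0.4865, 0.138, 0.2504]
tcp_rot: [0.109, 0.994, -0.0, 0.0]
contact_force: [-1.1, -0.5, -0.1]
opening: 0.747
finger_force: 0.0
```

```bash
python3 -c "
from h import *
where();c=cam('wrist')
b=max(blobs(c,(0,150,50),(8,255,255),(150,50,450,380)),key=cv2.contourArea)
k,r=cv2.minEnclosingCircle(b);print(k,r,cv2.boundingRect(b));print(sel(onz(c,k,.169)))"
```

```text
t 7.62 sel [-0.0463  0.0498  0.2504] yang-want 0.0021 z [ 0.    -0.001 -1.   ] F [-1.1 -0.5 -0.1] op 0.747 0.0
(321.6324462890625, 202.38079833984375) 23.199254989624023 (299, 180, 46, 46)
[-0.0456  0.0503  0.169 ]
```

Emit:
send_rows([
  [[0,0,4,0,0,0,0.5],[0,0,4,0,0,0,0.5],[0,0,1.8,0,0,0,0.5],[0,0,0,0,0,0,0.5],[0,0,0,0,0,0,-0.3],[0,0,0,0,0,0,-0.3],[0,0,0,0,0,0,-0.3],[0,0,0,0,0,0,-0.3],[0,0,0,0,0,0,-0.3],[0,0,0,0,0,0,-0.3]],
], force=25)

```text
time: 8.93
eef_pos: [0.4875, 0.1382, 0.1542]
tcp_rot: [0.109, 0.994, 0.0, 0.002]
contact_force: [-2.1, -0.6, 5.8]
opening: 0.402
finger_force: 25.0
```

```bash
python3 -c "
from h import *
where();c=cam('wrist');a=c['img'];s=cam('scene')['img'][180:280,240:400];cv2.imwrite('pics/w5.png',np.hstack([a[:,120:520],cv2.copyMakeBorder(cv2.resize(s,(400,250)),0,150,0,0,0)])[:,:,::-1])"
```

```text
t 8.93 sel [-0.0454  0.0502  0.1542] yang-want 0.0015 z [ 0.003 -0.    -1.   ] F [-2.1 -0.6  5.8] op 0.402 25.0
```

View pics/w5.png

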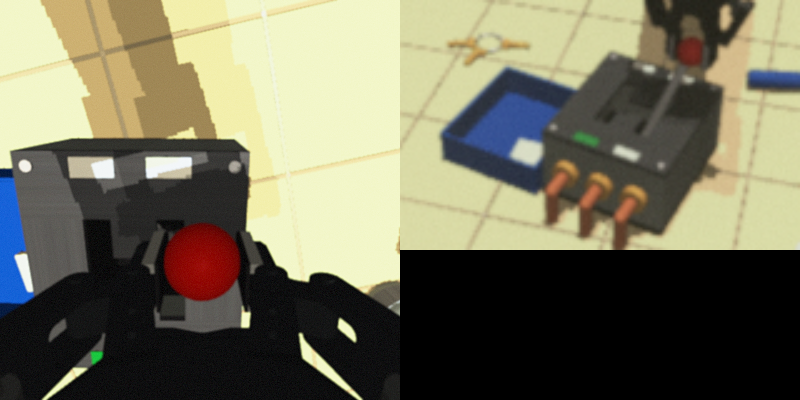

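The knob is held (gap 34 mm). Next I go to neutral: +47 mm along the selector's x and up 6 mm along the arc.

Emit:
send_rows([
  [[-0.6,0,-0.15,0,0,0,-0.3],[-0.6,0.05,-0.1,0,0,0,-0.3],[-0.6,0.05,-0.1,0,0,0,-0.3],[-0.6,0,-0.1,0,0,0,-0.3],[-0.6,0.05,-0.1,0,0,0,-0.3],[-0.6,0,0,0,0,0,-0.3],[-0.6,0,0,0,0,0,-0.3],[-0.4,0,0,0,0,0,-0.3],[0,0,0,0,0,0,-0.3]],
])

```text
time: 10.15
eef_pos: [0.5323, 0.1307, 0.1597]
tcp_rot: [0.11, 0.994, 0.001, 0.001]
contact_force: [-1.7, 3.1, 6.2]
opening: 0.406
finger_force: 25.5
```

```bash
python3 -c "
from h import *
where();c=cam('wrist')
b=max(blobs(c,(0,150,50),(8,255,255),(150,50,450,380)),key=cv2.contourArea)
k,r=cv2.minEnclosingCircle(b);print(k,r);print(sel(onz(c,k,.176)))
s=cam('scene');b=max(blobs(s,(0,150,50),(8,255,255),(300,170,400,260)),key=cv2.contourArea);x,y,w,h=cv2.boundingRect(b);print(x,y,w,h)
print('expected scene px',[proj(s,np.r_[C+RS@np.array([X,.053]),.176]).round(1).tolist() for X in(-.015,0,.015)])"
```

```text
t 10.15 sel [-0.      0.0526  0.1597] yang-want 0.0002 z [ 0.001  0.003 -1.   ] F [-1.7  3.1  6.2] op 0.406 25.5
(322.0368347167969, 255.71417236328125) 39.403114318847656
[-0.0031  0.0535  0.176 ]
346 201 11 12
expected scene px [[353.2, 205.2], [351.1, 207.9], [349.0, 210.8]]
```

The knob is within about 4 mm of neutral (the wrist and scene views agree), inside the 11 mm window. Next I go across to the right along the arc.

Emit:
send_rows([
  [[-0.3,-0.5,-0.15,0,0,0,-0.3],[0,-1,-0.28,0,0,0,-0.3],[0,-1,-0.2,0,0,0,-0.3],[0,-1,-0.15,0,0,0,-0.3],[0,-1,-0.1,0,0,0,-0.3],[0,-1,-0.03,0,0,0,-0.3],[0,-1,0.02,0,0,0,-0.3],[0,-1,0.08,0,0,0,-0.3],[0,0,0,0,0,0,-0.3]],
])

```text
time: 11.38
eef_pos: [0.5193, 0.0565, 0.1676]
tcp_rot: [0.11, 0.994, 0.002, 0.002]
contact_force: [-1.8, 1.6, 5.1]
opening: 0.4
finger_force: 25.8
```

```bash
python3 -c "
from h import *
where()"
```

```text
t 11.38 sel [ 0.0035 -0.0226  0.1676] yang-want -0.0003 z [ 0.003  0.003 -1.   ] F [-1.8  1.6  5.1] op 0.4 25.8
```

Emit:
send_rows([
  [[0,-0.8,0.12,0,0,0,-0.3],[0,-0.8,0.18,0,0,0,-0.3],[0,-0.7,0.2,0,0,0,-0.3],[0,-0.6,0.2,0,0,0,-0.3],[0,0,0,0,0,0,-0.3]],
])

```text
time: 12.0
eef_pos: [0.512, 0.0278, 0.1585]
tcp_rot: [0.11, 0.994, 0.001, 0.0]
contact_force: [2.2, 6.4, 1.9]
opening: 0.404
finger_force: 26.4
```

```bash
python3 -c "
from h import *
where();c=cam('wrist')
b=max(blobs(c,(0,150,50),(8,255,255),(150,50,450,380)),key=cv2.contourArea)
k,r=cv2.minEnclosingCircle(b);print(k,r);print(sel(onz(c,k,.176)))"
```

```text
t 12.0 sel [ 0.0026 -0.0522  0.1585] yang-want 0.0004 z [ 0.     0.002 -1.   ] F [2.2 6.4 1.9] op 0.404 26.4
(322.17059326171875, 255.4624786376953) 39.756988525390625
[-0.0011 -0.0513  0.176 ]
```

The lever is at the right stop (6 N reaction). Next I push it forward along the arc.

Emit:
send_rows([
  [[-0.7,0,0.02,0,0,0,-0.3],[-0.7,0,0.05,0,0,0,-0.3],[-0.7,0.05,0.07,0,0,0,-0.3],[-0.7,0.05,0.1,0,0,0,-0.3],[-0.7,0.05,0.13,0,0,0,-0.3],[-0.7,0.05,0.16,0,0,0,-0.3],[-0.7,0.05,0.2,0,0,0,-0.3],[-0.7,0.05,0.22,0,0,0,-0.3],[0,0,0,0,0,0,-0.3]],
])

```text
time: 13.18
eef_pos: [0.5679, 0.0178, 0.1492]
tcp_rot: [0.109, 0.994, -0.0, 0.0]
contact_force: [0.4, 1.8, 2.9]
opening: 0.402
finger_force: 27.1
```

```bash
python3 -c "
from h import *
where();c=cam('wrist')
b=max(blobs(c,(0,150,50),(8,255,255),(150,50,450,380)),key=cv2.contourArea)
k,r=cv2.minEnclosingCircle(b);print(k,r);print(sel(onz(c,k,.167)))"
```

```text
t 13.18 sel [ 0.0593 -0.0497  0.1492] yang-want 0.0007 z [ 0. -0. -1.] F [0.4 1.8 2.9] op 0.402 27.1
(322.2837829589844, 253.63467407226562) 40.24885177612305
[ 0.0545 -0.0487  0.167 ]
```

Emit:
send_rows([
  [[-0.4,0.03,0.14,0,0,0,-0.3],[-0.4,0.03,0.16,0,0,0,-0.3],[-0.3,0,0.1,0,0,0,-0.3],[-0.2,0,0,0,0,0,-0.3],[0,0,0,0,0,0,-0.3]],
])

```text
time: 13.85
eef_pos: [0.5796, 0.0164, 0.1447]
tcp_rot: [0.109, 0.994, 0.0, -0.001]
contact_force: [-1.0, 4.2, 1.9]
opening: 0.402
finger_force: 27.1
```

```bash
python3 -c "
from h import *
where();c=cam('wrist')
b=max(blobs(c,(0,150,50),(8,255,255),(150,50,450,380)),key=cv2.contourArea)
k,r=cv2.minEnclosingCircle(b);print(k,r);print(sel(onz(c,k,.164)))"
```

```text
t 13.85 sel [ 0.0711 -0.0485  0.1447] yang-want 0.0008 z [-0.002  0.001 -1.   ] F [-1.   4.2  1.9] op 0.402 27.1
(322.5830078125, 252.59494018554688) 40.5304069519043
[ 0.065  -0.0474  0.164 ]
```

Emit:
send_rows([
  [[-0.3,0,0.08,0,0,0,-0.3],[-0.3,0,0.05,0,0,0,-0.3],[0,0,0,0,0,0,-0.3]],
])

```text
time: 14.28
eef_pos: [0.5818, 0.016, 0.1435]
tcp_rot: [0.109, 0.994, 0.001, -0.007]
contact_force: [-13.0, 6.8, 8.7]
opening: 0.407
finger_force: 27.5
```

```bash
python3 -c "
from h import *
where();c=cam('wrist')
b=max(blobs(c,(0,150,50),(8,255,255),(150,50,450,380)),key=cv2.contourArea)
k,r=cv2.minEnclosingCircle(b);print(k,r);print(sel(onz(c,k,.164)))"
```

```text
t 14.28 sel [ 0.0733 -0.0485  0.1435] yang-want 0.0016 z [-0.013  0.003 -1.   ] F [-13.    6.8   8.7] op 0.407 27.5
(322.59185791015625, 250.28468322753906) 40.6876335144043
[ 0.0658 -0.0473  0.164 ]
```

The hard stop is reached: reaction is -13 N and the knob stays at x≈+65 mm. I'll release and lift.

Emit:
send_rows([
  [[0,0,0,0,0,0,0.4],[0,0,0,0,0,0,0.4],[0,0,0,0,0,0,0.4],[0,0,0,0,0,0,0.4],[0,0,-2,0,0,0,0.4],[0,0,-5,0,0,0,0.4],[0,0,-4,0,0,0,0.4],[5,0,0,0,0,0,0.4],[5,0,0,0,0,0,0.4],[0,0,0,0,0,0,0.4]],
])

```text
time: 15.58
eef_pos: [0.4859, 0.0371, 0.2549]
tcp_rot: [0.109, 0.994, -0.0, 0.0]
contact_force: [0.1, -0.4, 0.2]
opening: 0.699
finger_force: 0.0
```

```bash
python3 -c "
from h import *
where();c=cam('wrist')
b=max(blobs(c,(0,150,50),(8,255,255),(100,50,500,400)),key=cv2.contourArea)
k,r=cv2.minEnclosingCircle(b);print(k,r);print(sel(onz(c,k,.164)))
t=cam('top')['img'][95:265,150:480];s=cam('scene')['img'][160:320,150:500]
cv2.imwrite('pics/end.png',np.vstack([cv2.resize(t,(640,300)),cv2.resize(s,(640,290))])[:,:,::-1])"
```

```text
t 15.57 sel [-0.0248 -0.0488  0.2549] yang-want 0.0022 z [ 0.001 -0.    -1.   ] F [ 0.1 -0.4  0.2] op 0.699 0.0
(321.5755615234375, 294.763671875) 20.286510467529297
[ 0.0656 -0.048   0.164 ]
```

View pics/end.png

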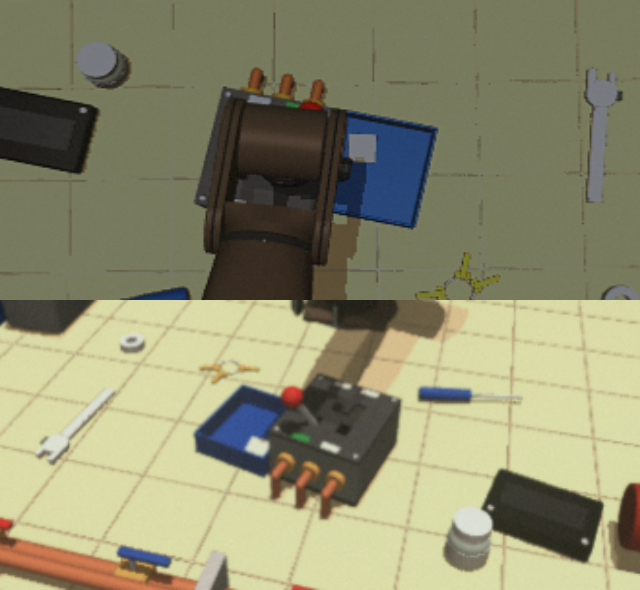

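The lever's knob sits by the green mark, at x≈+64 mm and y≈-50 mm in the selector's frame. The offcut is in the tray, everything else is undisturbed, and the robot is clear.

```bash
python3 -c "
from plant import ctrl
print(ctrl.sign_off())"
```

```text
the job is handed in; nothing more can be done
None
```

Job handed in at about 15.6 s of the 58 s allowed: the tile offcut is in the blue tray, the lever is fully home in the right front slot by the green mark, it never entered the left front slot, and no other loose item was touched.

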